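# Line up the work and set the dispenser's air valve

### The arm

A 7-joint arm with a two-finger parallel gripper is mounted at the origin on a cart in front of the work surface, level with it; the furniture and walls round the work are solid. World frame = base frame: x ahead of the robot, y to its left, z up, the work surface at z = 0. Lengths are in m, angles in degrees, forces in N, time in s.
With the tool pointing down it reaches from about 0.425 to 0.875 m from the base axis. Payload 4.7 kg.
Tool frame: the origin (TCP) lies on the mounting face of the last link; the fingertips stand 182 mm ahead of it and the grasp point (between the pads) lies 164 mm ahead of it; z points along the fingers, y is the line along which they close (so a half turn about z gives the same grasp; the last joint's range is limited). The gripper opens to 87 mm and grips with 3 to 60 N. Pads are 19 mm wide; open, the fingers measure 117 mm over their backs; the gripper's body (75 mm by 190 mm) begins 51 mm behind the grasp point.
Start: joints at [74.605, 18.392, -4.016, 83.108, 1.295, 78.541, -3.26], TCP at [0.181, -0.624, 0.405] pointing down, gripper open.
Joint ranges: [-163.93, 163.93], [-17.29, 119.83], [-79.2, 71.16], [3.27, 140.29], [-89.18, 269.18], [5.43, 117.66], [-154.24, 154.24]. Speed limits (degrees/s): [147.25, 147.25, 180, 180, 180, 180, 180].

### API

Orientations are given as [roll, pitch, yaw] about the fixed x, y, z axes, in that order (R = Rz(yaw) Ry(pitch) Rx(roll)).
In Python, from cell import env gives the robot as it stands.
- The arm moves only by the tool servo_tool, never from a script. Its argument "plan" is a list of rows, each an object with "xyz": the shift along the tool's x, y, z in cm, a list of three; "twist": the turn, a rotation vector about the tool's x, y, z in degrees, a list of three; "jaw": the closure, from 0 (fully open) to 1 (shut). In form: [{"xyz": [x, y, z], "twist": [wx, wy, wz], "jaw": jaw}, ...]. A call has 1 to 10 rows; each row is the pose to reach, as a shift and turn from the pose commanded when the call began, along the tool's axes at that moment; what a row does not reach only later rows make up. A row lasts 1/12 s, in which the tool goes at most 41.7 mm and 7.16 degrees, less where a joint would pass 70% of its speed; a pose out of reach is approached as far as the arm can. A call with a gripper value outside its range is refused whole. The fingers move at their own pace and stop on an object; "newtons" is the grip in N (left out, the last holds). Time passes only in rows, so rows that repeat a pose let the fingers close. It gives the time, the measured TCP pose, the force, the opening and the grip force at its end, in the units of the state.
- env.get_obs(): the state, without advancing time (a new reading comes with each control period).
- env.read_camera(name): name is "scene" or "side" or "wrist"; returns a dict with "img" (480x640x3 uint8, red, green, blue), "camera_matrix" (3x3 intrinsics, pixels), "k1" (the pictures are not rectified: a ray, as slopes to the right and down, at radius r is drawn at 1 + k1 r^2 times it, then the intrinsics apply), "R" (3x3) and "t" (3): a world point X has camera coordinates R X + t. Camera axes: x right, y down, z forward; pixel columns grow to the right and rows downward; lengths in m; the calibration is good to about 2 mm. A picture is of the moment at which its call begins. There is no depth.
- env.sign_off(): hands the job in; it is judged then, once.
The state is a dict: "time_s": time; "qpos": joint angles; "joint_velocities": joint speeds; "effort": joint torques, N m; "tool_pos": TCP position; "tool_rot": TCP orientation; "force": force on the tool from outside, world axes, zero at the start; "wrist_torque": the same for the moment, N m; "grip_width": finger opening in m; "grasp_force": force on a finger pad.
Only numpy, scipy, OpenCV 4.12 (cv2) and the standard library are available. Lean on these libraries where they do the work, as an engineer would, in place of code of your own. Each camera call takes 0.05 s, during which the arm holds its last target. There are 200 camera calls.

### The job

Slide the carriage by its black lug until the marked spot on the work (the brass ring) sits centred under the dispensing needle, and leave it there. Then take the upright handle of the valve handwheel, turn the wheel clockwise until the valve is fully closed against its stop, and from there back it off counter-clockwise by exactly two full turns. Finish still holding the handle in the gripper at that setting, and do not disturb the other things on the bench.

Things in the scene. Friction and masses are not known exactly. Their poses are not given: they have to be found in the camera images.
- slide_base: Aluminium base of the linear slide, fixed to the bench, 60 mm (its x) by 260 mm (its y), 24 mm tall with its rail; origin at the centre of its underside. The carriage slides along its y axis.
- carriage (a joint): Carriage position in m along the slide base's y axis; 0 in mid-rail, positive towards +y of the base (robot's left), stops at -0.082 and +0.082. Moves with light friction (about 2 N) and stays where it is left. The carriage is an 80x80 mm aluminium plate, top 36 mm above the bench, with the grey work (56x64 mm, top at 46 mm) clamped on it; an arm 26 mm wide runs from it 115 mm towards -x of the base and carries the lug.
- lug (a point): Point on the carriage's upright black grip lug, 66 mm above the bench. The lug is 20 mm along the base's x and 16 mm along the slide direction (base's y) and stands from 35 to 90 mm above the bench; it is 105 mm from the rail's middle line on the robot's side, so clear of the dispenser. Axes as the slide base.
- spot (a point): The marked spot on the work: centre of the small brass ring (13 mm across) on top of the grey work, 47 mm above the bench. Moves with the carriage.
- needle_tip (a point): Tip of the fixed dispensing needle, 56 mm above the bench, over the rail's middle line. The needle hangs under a white syringe barrel (22 mm across, from 108 to 202 mm high) on an arm of a column stand behind the slide; the stand does not move.
- valve (a joint): Opening of the valve handwheel in rad: 0 = fully closed against its stop; grows as the wheel is turned counter-clockwise seen from above; one turn = 6.283; far stop 20.4. Starts between 0.4 and 0.9 turn open. Takes about 2 N at the handle and stays where it is left.
- wheel_center (a point): Centre of the handwheel, on its vertical axis, 68 mm above the bench (does not move when the wheel turns). The three-spoked steel wheel is 100 mm across over its rim, its rim top 73 mm and hub top 80 mm above the bench. The valve stands on a plate 90x80 mm fixed to the bench.
- handle (a point): Middle of the upright handle on the handwheel, 97 mm above the bench. The handle is a black round grip, 17 mm across, from 76 to 117 mm above the bench, standing 38 mm out from the wheel's axis; it spins freely on its own pin, so a gripper can hold it and keep its own orientation while carrying it round the circle.
- grip: The same black round handle as a body; its origin lies on its own axis, 62 mm above the bench.
- flux_bottle: Bystander, to be left alone: small brown dropper bottle, 31 mm across, 81 mm tall; loose on the bench, origin at the centre of its underside.
- heat_sink: Bystander, to be left alone: finned aluminium heat sink 36x44x19 mm; loose on the bench, origin at the centre of its underside.
- tape_amber: Bystander, to be left alone: roll of tape lying flat, 72x78x14 mm; loose on the bench, origin at the centre of its underside.
- loupe: Bystander, to be left alone: black eye loupe, 37 mm across, 41 mm tall; loose on the bench, origin at the centre of its underside.
- usb_stick: Bystander, to be left alone: usb stick 18x51x9 mm; loose on the bench, origin at the centre of its underside.

How it is judged:
By the outcome, as a careful person would: the job done as asked, in the order asked, and still so for the second after the job is handed in, while the arm keeps its last pose, push and grip.
It also fails if it takes over 72 s, if anything falls off the work surface, if the arm or the gripper's body presses on something with over 40 N, if the wrist force passes 120 N, or if a joint passes its speed limit or range.

## Working session

There is one attempt and no reset: what is moved stays moved. The work goes in short steps, Python scripts to look and compute and a tool call to move; the robot and the scene stay as the last step left them, time stands still between calls to the robot, and variables do not carry over. Pictures are saved under pics/ and viewed, at most 10 in all, crops included, and the job is handed in when it is done.

Besides the shell and the picture viewer there is one more tool, called after ">>>" as name([rows], argument=value, ...), one row to a line, values as JSON. servo_tool: Moves the arm, as the interface text tells. Its arguments: {"type":"object","properties":{"plan":{"type":"array","items":{"type":"object","properties":{"xyz":{"type":"array","items":{"type":"number"}},"twist":{"type":"array","items":{"type":"number"}},"jaw":{"type":"number"}}}},"newtons":{"type":"number"}},"required":["plan"]}

```bash
mkdir -p pics; cat > h.py <<'E'
import numpy as np, cv2
from cell import env
from scipy.spatial.transform import Rotation as Ro
def shot(cam,name=None):
    d=env.read_camera(cam)
    if name: cv2.imwrite('pics/'+name,d['img'][:,:,::-1])
    return d
def pt(d,u,v,z):
    K=np.array(d['camera_matrix']);R=np.array(d['R']);t=np.array(d['t'])
    x=np.linalg.solve(K,[u,v,1.])[:2]; s=x.copy()
    for _ in range(30): s=x/(1+d['k1']*(s@s))
    r=R.T@np.r_[s,1]; c=-R.T@t
    return c+r*(z-c[2])/r[2]
def pix(d,X):
    c=np.array(d['R'])@np.array(X)+np.array(d['t']); s=c[:2]/c[2]; s=s*(1+d['k1']*(s@s))
    return (np.array(d['camera_matrix'])@np.r_[s,1])[:2]
E
python3 - <<'E'
from h import *
for c in ['scene','side']:
    d=shot(c,c+'1.png'); print(c,-np.array(d['R']).T@d['t'],d['R'][2])
print(env.get_obs())
E
```

```text
scene [-0.00369897  0.25212485  0.79842712] [ 0.56200997 -0.35633625 -0.74643772]
side [ 0.50090957 -0.91166982  0.82866452] [ 0.03654209  0.7500856  -0.66033043]
{'time_s': 0.1, 'qpos': array([74.6042986 , 18.43667174, -4.01616862, 83.16884999,  1.29411015,
       78.54060178, -3.25974449]), 'joint_velocities': array([-0.11318725, -0.18355946, -0.06466722, -0.22836401,  0.07381323,
       -0.07566706,  0.02379856]), 'effort': array([-5.55401493e-05, -4.92574382e+01, -4.05878741e-01, -3.13395309e+01,
       -6.42636954e-02,  3.95496469e-02,  1.05309691e-04]), 'tool_pos': array([ 0.18131016, -0.62401131,  0.40374139]), 'tool_rot': array([-1.79899063e+02,  4.39748808e-03,  1.62060033e+01]), 'force': array([-1.24121327, -0.05124427, -0.65885011]), 'wrist_torque': array([-0.04092365,  0.01984959, -0.01868528]), 'grasp_force': 0.0, 'grip_width': 0.08720333447374295}
```

View pics/scene1.png

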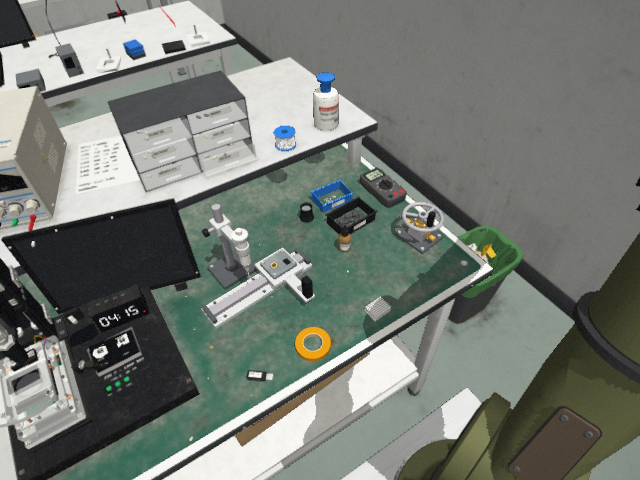

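View pics/side1.png

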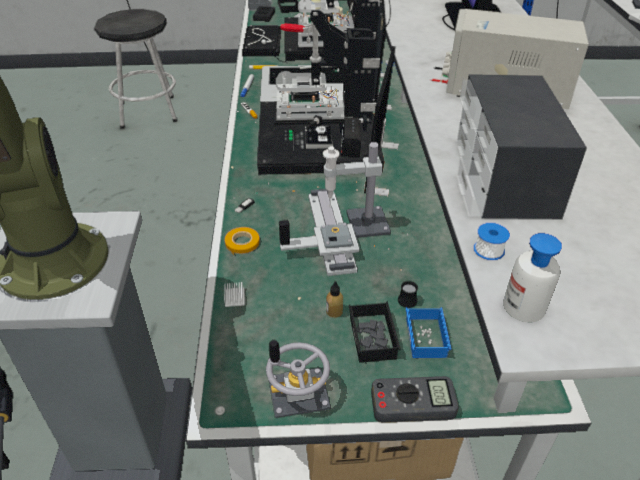

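The side view shows the wheel centre near (298,368), handle near (274,352), ring near (335,230), and lug near (284,232). The scene view shows the ring near (274,265), lug near (307,287), and handle near (431,217). Next I'll zoom in.

```bash
python3 - <<'E'
from h import *
s=cv2.imread('pics/scene1.png');e=cv2.imread('pics/side1.png')
def c(im,x,y,k,w=400,h=300): return cv2.resize(im[y:y+h//k,x:x+w//k],(w,h),interpolation=cv2.INTER_CUBIC)
# scene slide x3 @ (200,220) ; scene valve x4 @(370,190); side slide x3 @(270,170); side valve x3@(240,335)
o=np.vstack([np.hstack([c(s,200,225,3,399),c(s,370,190,4)]),np.hstack([c(e,270,140,3,399,300),c(e,240,335,3,400,300)[:, :400]][:1]+[cv2.resize(c(e,240,335,3,399,300),(400,300))])])
cv2.imwrite('pics/crop.png',o)
d=shot('scene');f=shot('side')
for n,a,b,z in [('ring',(274,265),(335,230),.047),('lugtop',(307,279),(284,223),.09),('wheel',(421,217),(298,366),.08),('handletop',(431,209),(274,343),.117)]:
    print(n,pt(d,*a,z).round(4),pt(f,*b,z).round(4))
E
```

```text
ring [0.5762 0.0174 0.047 ] [0.5774 0.0149 0.047 ]
lugtop [ 0.4737 -0.0072  0.09  ] [ 0.4752 -0.0108  0.09  ]
wheel [ 0.4875 -0.3262  0.08  ] [ 0.4961 -0.3469  0.08  ]
handletop [ 0.469  -0.3321  0.117 ] [ 0.4607 -0.3303  0.117 ]
```

View pics/crop.png

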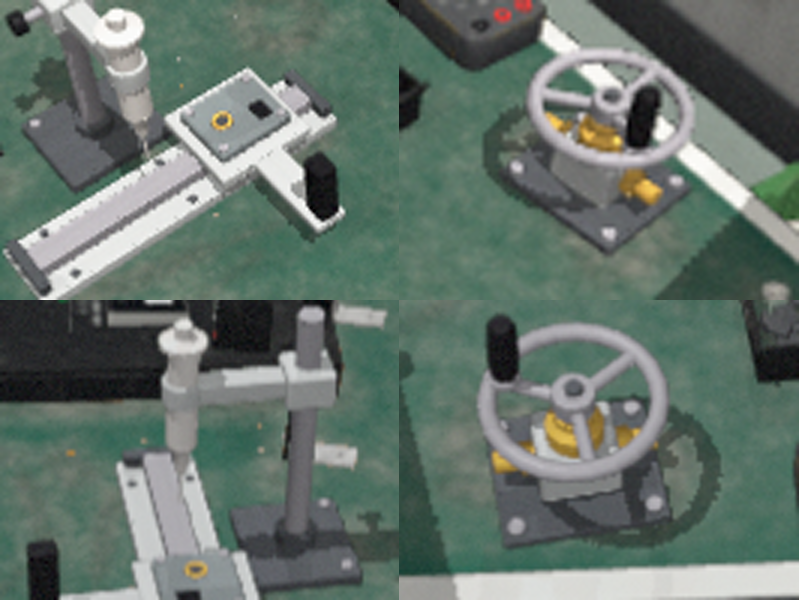

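The crops show the ring at scene (274,265.3) and side (335.3,229.7), and the needle tip at scene (249.3,278.3) and side (331.3,199). The hub is at scene (423,214.3) and side (298,364.3). The handle top is at scene (432.5,212.5) and side (274,341.3).

```bash
python3 - <<'E'
from h import *
d=shot('scene');f=shot('side')
for n,a,b,z in [('ring',(274,265.3),(335.3,229.7),.047),('needle',(249.3,278.3),(331.3,199),.056),('barreltop',(232,233),(331,152.5),.202),('lugtop',(306.3,278.3),(284.7,221.7),.09),('wheel',(423,214.3),(298,364.3),.08),('handletop',(432.5,212.5),(274,341.3),.117),
 ('base bl',(202.5,307),(0,0),.012),('bottle',(345,235),(335,286),.08),('sink',(377,307),(235,294),.02)]:
    print(n,pt(d,*a,z).round(4),pt(f,*b,z).round(4))
w=shot('wrist');print(-np.array(w['R']).T@w['t'],w['R'][2])
# base outline fitted in scene: white aluminium
E
```

```text
ring [0.5755 0.0179 0.047 ] [0.5781 0.0159 0.047 ]
needle [0.5664 0.0819 0.056 ] [0.5753 0.1075 0.056 ]
barreltop [0.5686 0.0943 0.202 ] [0.5696 0.0629 0.202 ]
lugtop [ 0.476 -0.007  0.09 ] [ 0.4766 -0.0069  0.09  ]
wheel [ 0.4917 -0.3361  0.08  ] [ 0.4961 -0.3436  0.08  ]
handletop [ 0.4587 -0.3272  0.117 ] [ 0.4607 -0.327   0.117 ]
base bl [0.5863 0.1911 0.012 ] [-0.6723  1.5493  0.012 ]
bottle [ 0.5386 -0.1466  0.08  ] [ 0.5643 -0.1767  0.08  ]
sink [ 0.3757 -0.1169  0.02  ] [ 0.3809 -0.131   0.02  ]
[ 0.25905459 -0.60101314  0.38358266] [-0.27873947 -0.08005915 -0.95702395]
```

```bash
cat >> h.py <<'E'
def go(cmd,yaw,tgt,tyaw):
    R=Ro.from_euler('xyz',[180,0,yaw],degrees=True)
    print('xyz cm',(R.inv().apply(np.subtract(tgt,cmd))*100).round(2),'twist z',yaw-tyaw, 'rows',np.linalg.norm(np.subtract(tgt,cmd))/.0417)
E
python3 - <<'E'
from h import *
go([.181,-.624,.405],16.2,[.44,-.36,.405],10)
d=shot('scene')
a=pt(d,215,324.3,.012);b=pt(d,311.7,266.7,.012);print(a,b,np.degrees(np.arctan2(-(a-b)[0],(a-b)[1])))
E
```

```text
xyz cm [ 32.24 -18.13  -0.  ] twist z 6.199999999999999 rows 8.868914782544271
[0.53151143 0.18612312 0.012     ] [ 0.55056758 -0.06345607  0.012     ] 4.366240163784605
```

>>> servo_tool([
  {"xyz": [32.2,-18.1,0],"twist": [0,0,6.2],"jaw": 0},
  {"xyz": [32.2,-18.1,0],"twist": [0,0,6.2],"jaw": 0},
  {"xyz": [32.2,-18.1,0],"twist": [0,0,6.2],"jaw": 0},
  {"xyz": [32.2,-18.1,0],"twist": [0,0,6.2],"jaw": 0},
  {"xyz": [32.2,-18.1,0],"twist": [0,0,6.2],"jaw": 0},
  {"xyz": [32.2,-18.1,0],"twist": [0,0,6.2],"jaw": 0},
  {"xyz": [32.2,-18.1,0],"twist": [0,0,6.2],"jaw": 0},
  {"xyz": [32.2,-18.1,0],"twist": [0,0,6.2],"jaw": 0},
  {"xyz": [32.2,-18.1,0],"twist": [0,0,6.2],"jaw": 0},
  {"xyz": [32.2,-18.1,0],"twist": [0,0,6.2],"jaw": 0},
])

```text
time_s: 1.23
tool_pos: [0.4463, -0.3526, 0.4053]
tool_rot: [-179.8, -0.3, 10.8]
force: [1.5, 1.3, -0.1]
grip_width: 0.0868
grasp_force: 0.0
```

```bash
python3 - <<'E'
from h import *
o=env.get_obs();print(o['tool_pos'],o['tool_rot'],o['time_s'])
d=shot('wrist','w1.png')
print(pix(d,[.4935,-.340,.08]),pix(d,[.46,-.327,.117]))
go([.44,-.36,.405],10,[.43,-.03,.39],5)
E
```

```text
[ 0.4462924  -0.35256166  0.40530546] [-179.84773707   -0.28352703   10.76428788] 1.2333
[315.14255476 177.93507886] [291.9418147  219.81943561]
xyz cm [  4.75 -32.67   1.5 ] twist z 5 rows 7.925469002235367
```

View pics/w1.png

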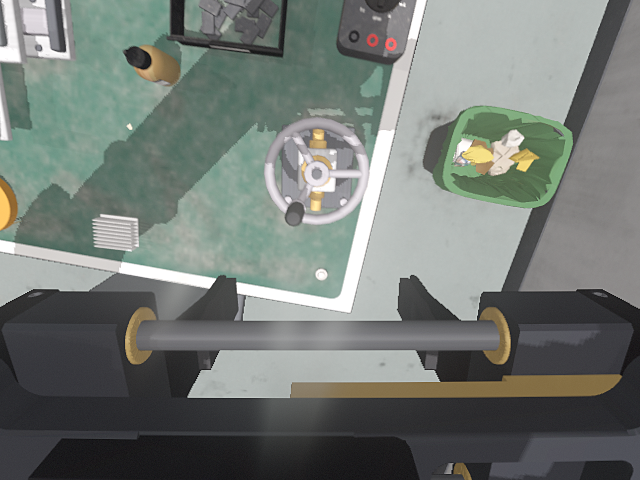

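The wrist view shows the hub at (316.5,173) and the handle top near (293,215).

>>> servo_tool([
  {"xyz": [4.7,-32.7,1.5],"twist": [0,0,5],"jaw": 0},
  {"xyz": [4.7,-32.7,1.5],"twist": [0,0,5],"jaw": 0},
  {"xyz": [4.7,-32.7,1.5],"twist": [0,0,5],"jaw": 0},
  {"xyz": [4.7,-32.7,1.5],"twist": [0,0,5],"jaw": 0},
  {"xyz": [4.7,-32.7,1.5],"twist": [0,0,5],"jaw": 0},
  {"xyz": [4.7,-32.7,1.5],"twist": [0,0,5],"jaw": 0},
  {"xyz": [4.7,-32.7,1.5],"twist": [0,0,5],"jaw": 0},
  {"xyz": [4.7,-32.7,1.5],"twist": [0,0,5],"jaw": 0},
  {"xyz": [4.7,-32.7,1.5],"twist": [0,0,5],"jaw": 0},
  {"xyz": [4.7,-32.7,1.5],"twist": [0,0,5],"jaw": 0},
])

```text
time_s: 2.12
tool_pos: [0.4293, -0.0291, 0.3901]
tool_rot: [179.9, -0.0, 5.2]
force: [0.5, -0.3, 0.4]
grip_width: 0.0872
grasp_force: 0.0
```

```bash
python3 - <<'E'
from h import *
o=env.get_obs();print(o['tool_pos'],o['tool_rot'],o['time_s'])
d=shot('wrist');d=shot('wrist');d=shot('wrist');d=shot('wrist','w2.png')
o=env.get_obs();print(o['tool_pos'],o['tool_rot'],o['time_s'])
np.save('w2.npy',d,allow_pickle=True)
print(pix(d,[.577,.017,.047]),pix(d,[.476,-.007,.09]),pix(d,[.567,.082,.056]))
E
```

```text
[ 0.42930669 -0.02912016  0.3901284 ] [ 1.79899659e+02 -3.74113216e-02  5.20274780e+00] 2.1167
[ 0.42952756 -0.03227403  0.3897346 ] [1.79993972e+02 3.96937267e-03 4.81219107e+00] 2.3167
[276.0328709   55.88000101] [292.68968426 179.73328724] [198.25975827  59.61429451]
```

View pics/w2.png

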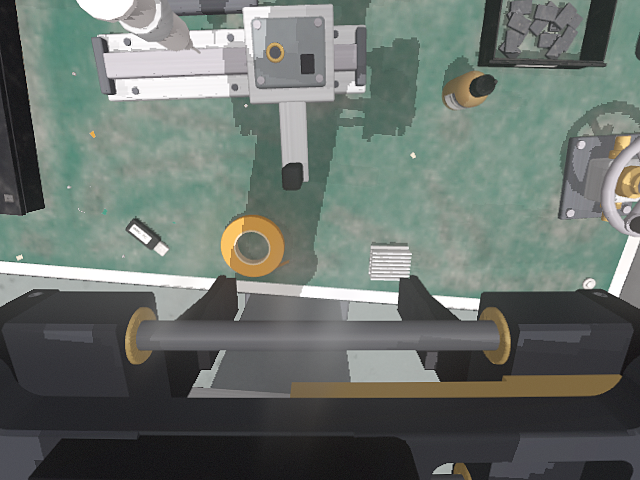

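Ring (276,52), lug top (292,177), needle tip near (197,49). I'll zoom in on the needle in all three views.

```bash
python3 - <<'E'
from h import *
w=cv2.imread('pics/w2.png');s=cv2.imread('pics/scene1.png');e=cv2.imread('pics/side1.png')
def c(im,x,y,w,h,k): return cv2.resize(im[y:y+h,x:x+w],(w*k,h*k),interpolation=cv2.INTER_CUBIC)
o=np.vstack([c(w,160,20,133,50,6),np.hstack([c(s,225,250,50,37,8),c(e,315,180,50,37,8)])[:, :798]])
cv2.imwrite('pics/crop2.png',o)
d=np.load('w2.npy',allow_pickle=True).item()
P=lambda u,v,z:pt(d,u,v,z).round(4)
def ang(a,b): t=a-b; return np.degrees(np.arctan2(-t[0],t[1]))
print('car near',ang(P(249,103,.036),P(333,99,.036)),'far',ang(P(245,10,.036),P(332,5,.036)),'base',ang(P(108,99,.012),P(368,91,.012)))
print('ring',P(276,52,.047),'lug',P(292,177-7,.09),'hub/w',P(276,52,.047))
E
```

```text
car near 7.215174857514007 far 7.5350637233281255 base 6.187829008971964
ring [0.5801 0.0172 0.047 ] lug [ 0.4839 -0.0059  0.09  ] hub/w [0.5801 0.0172 0.047 ]
```

View pics/crop2.png

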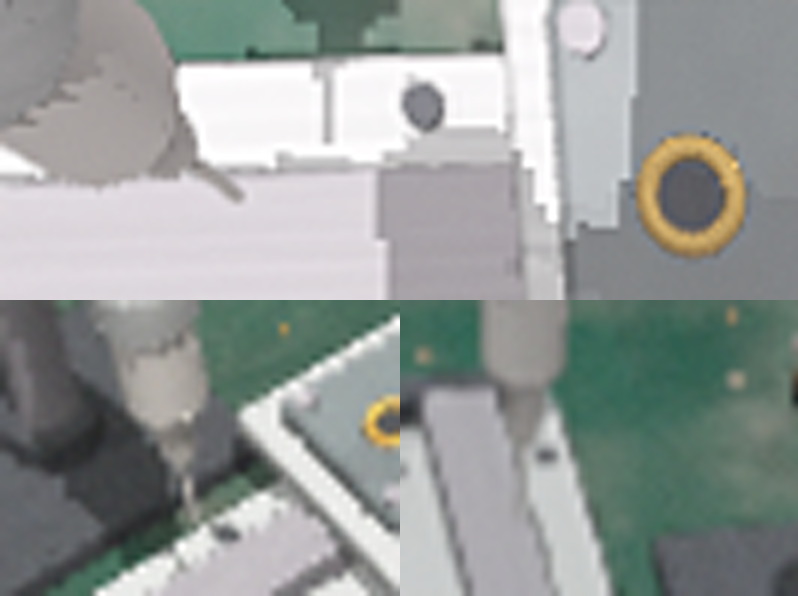

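Needle tip: wrist (200,53.2), scene (249,278), side (330.6,~205). Ring: wrist (275.2,52.3).

```bash
python3 - <<'E'
from h import *
d=np.load('w2.npy',allow_pickle=True).item();s=shot('scene');f=shot('side')
n=pt(d,200,53.2,.056);r=pt(d,275.2,52.3,.047)
print('needle',n,pt(s,249,278,.056),pt(f,330.6,205,.056)); print('ring',r,pt(s,274,265.3,.047),pt(f,335.3,229.7,.047))
print('in scene/side proj of wrist needle',pix(s,n),pix(f,n))
t=n-r;print(np.linalg.norm(t[:2]),np.degrees(np.arctan2(-t[0],t[1])))
L=[pt(d,291,170,.09),pt(s,306.3,278.3,.09),pt(f,284.7,221.7,.09)];print('lug',L)
E
```

```text
needle [0.57207893 0.08045029 0.056     ] [0.56748623 0.08205932 0.056     ] [0.57254123 0.08663043 0.056     ]
ring [0.5797633  0.01786491 0.047     ] [0.57548478 0.01785188 0.047     ] [0.57806362 0.01585357 0.047     ]
in scene/side proj of wrist needle [248.70913868 276.24835076] [330.55518037 206.79916774]
0.0630553630622543 6.999866190978258
lug [array([ 0.48388027, -0.00510565,  0.09      ]), array([ 0.47602685, -0.0069872 ,  0.09      ]), array([ 0.47657904, -0.00685318,  0.09      ])]
```

```bash
python3 - <<'E'
from h import *
go([.43,-.03,.39],5,[.4755,-.0065,.31],7);go([.43,-.03,.39],5,[.4755,-.0065,.23],7)
E
```

```text
xyz cm [ 4.74 -1.94  8.  ] twist z -2 rows 2.2778618991349013
xyz cm [ 4.74 -1.94 16.  ] twist z -2 rows 4.0286699197834315
```

>>> servo_tool([
  {"xyz": [4.7,-1.9,8],"twist": [0,0,-2],"jaw": 0},
  {"xyz": [4.7,-1.9,8],"twist": [0,0,-2],"jaw": 0},
  {"xyz": [4.7,-1.9,8],"twist": [0,0,-2],"jaw": 0},
  {"xyz": [4.7,-1.9,8],"twist": [0,0,-2],"jaw": 0},
  {"xyz": [4.7,-1.9,11],"twist": [0,0,-2],"jaw": 0},
  {"xyz": [4.7,-1.9,14],"twist": [0,0,-2],"jaw": 0},
  {"xyz": [4.7,-1.9,16],"twist": [0,0,-2],"jaw": 0},
  {"xyz": [4.7,-1.9,16],"twist": [0,0,-2],"jaw": 0},
  {"xyz": [4.7,-1.9,16],"twist": [0,0,-2],"jaw": 0},
  {"xyz": [4.7,-1.9,16],"twist": [0,0,-2],"jaw": 0},
])

```text
time_s: 3.25
tool_pos: [0.4756, -0.0079, 0.2316]
tool_rot: [179.9, -0.1, 6.9]
force: [0.6, 0.5, 0.7]
grip_width: 0.0868
grasp_force: 0.0
```

>>> servo_tool([
  {"xyz": [0,0,0],"twist": [0,0,0],"jaw": 0.6},
  {"xyz": [0,0,0],"twist": [0,0,0],"jaw": 0.9},
  {"xyz": [0,0,0],"twist": [0,0,0],"jaw": 0.9},
  {"xyz": [0,0,0],"twist": [0,0,0],"jaw": 0.9},
  {"xyz": [0,0,0],"twist": [0,0,0],"jaw": 0.9},
  {"xyz": [0,0,0],"twist": [0,0,0],"jaw": 0.9},
  {"xyz": [0,0,0],"twist": [0,0,0],"jaw": 0.9},
  {"xyz": [0,0,0],"twist": [0,0,0],"jaw": 0.9},
], newtons=15)

```text
time_s: 3.92
tool_pos: [0.4747, -0.0073, 0.2297]
tool_rot: [180.0, 0.0, 7.0]
force: [-0.5, 0.3, 0.1]
grip_width: 0.0415
grasp_force: 0.0
```

```bash
python3 - <<'E'
from h import *
o=env.get_obs();print(o['tool_pos'],o['tool_rot'],o['force'],o['grip_width'])
d=shot('wrist','w3.png')
for n,p in [('ring',[.578,.0172,.047]),('needle',[.571,.081,.056])]: print(n,pix(d,p))
E
```

```text
[ 0.47465884 -0.00731108  0.2296749 ] [1.79997343e+02 1.13648702e-02 7.00796440e+00] [-0.51728012  0.30785797  0.13627629] 0.041503462228744445
ring [292.64124686  82.18697458]
needle [139.85865962  77.51540676]
```

View pics/w3.png

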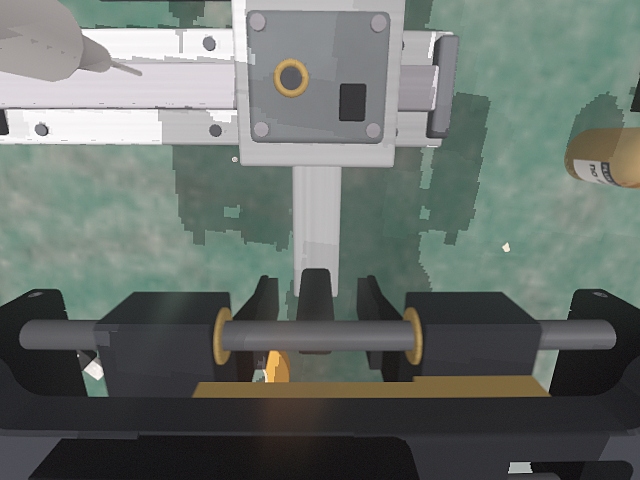

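The ring is at (291,78), the needle tip at (141.5,74), and the lug sits between the fingers, which are still closing.

>>> servo_tool([
  {"xyz": [0,0,0],"twist": [0,0,0],"jaw": 0.9},
  {"xyz": [0,0,0],"twist": [0,0,0],"jaw": 0.9},
  {"xyz": [0,0,0],"twist": [0,0,0],"jaw": 0.9},
  {"xyz": [0,0,0],"twist": [0,0,0],"jaw": 0.9},
  {"xyz": [0,0,0],"twist": [0,0,0],"jaw": 0.9},
  {"xyz": [0,0,0],"twist": [0,0,0],"jaw": 0.9},
  {"xyz": [0,0,0],"twist": [0,0,0],"jaw": 0.9},
  {"xyz": [0,0,0],"twist": [0,0,0],"jaw": 0.9},
])

```text
time_s: 4.63
tool_pos: [0.4747, -0.0071, 0.2297]
tool_rot: [-180.0, 0.0, 7.0]
force: [0.5, 1.6, -0.1]
grip_width: 0.0163
grasp_force: 15.0
```

```bash
cat >> h.py <<'E'
def ring(d,win=None):
    hsv=cv2.cvtColor(d['img'],cv2.COLOR_RGB2HSV); m=cv2.inRange(hsv,(15,120,100),(32,255,255))
    if win: x0,y0,x1,y1=win; k=np.zeros_like(m);k[y0:y1,x0:x1]=1;m*=k
    p=cv2.findNonZero(m)[:,0].astype(np.float32); return cv2.minAreaRect(p)[0],len(p)
E
python3 - <<'E'
from h import *
d=shot('wrist'); (c,n)=ring(d,(220,20,380,130)); print(c,n)
r=pt(d,*c,.047);q=pt(d,141.5,74,.056);t=q-r
print(r,q,np.linalg.norm(t[:2]),np.degrees(np.arctan2(-t[0],t[1])))
o=env.get_obs();print(o['tool_pos'],o['grip_width'],o['grasp_force'],o['force'])
E
```

```text
(293.0, 77.5) 248
[0.5799272  0.01744103 0.047     ] [0.57245224 0.0804842  0.056     ] 0.06348477599500156 6.7619291263645325
[ 0.4746328  -0.00712441  0.22966123] 0.016237380455664793 14.998161625117064 [-0.31341306  0.48068544 -0.79718559]
```

>>> servo_tool([
  {"xyz": [0,-0.8,0],"twist": [0,0,0],"jaw": 0.9},
  {"xyz": [0,-1.8,0],"twist": [0,0,0],"jaw": 0.9},
  {"xyz": [0,-2.8,0],"twist": [0,0,0],"jaw": 0.9},
  {"xyz": [0,-3.8,0],"twist": [0,0,0],"jaw": 0.9},
  {"xyz": [0,-4.8,0],"twist": [0,0,0],"jaw": 0.9},
  {"xyz": [0,-5.6,0],"twist": [0,0,0],"jaw": 0.9},
  {"xyz": [0,-6.2,0],"twist": [0,0,0],"jaw": 0.9},
  {"xyz": [0,-6.3,0],"twist": [0,0,0],"jaw": 0.9},
  {"xyz": [0,-6.3,0],"twist": [0,0,0],"jaw": 0.9},
  {"xyz": [0,-6.3,0],"twist": [0,0,0],"jaw": 0.9},
])

```text
time_s: 5.52
tool_pos: [0.4671, 0.057, 0.2297]
tool_rot: [-179.9, -0.1, 7.1]
force: [4.6, 2.4, -7.2]
grip_width: 0.0161
grasp_force: 15.0
```

```bash
python3 - <<'E'
from h import *
for _ in range(3): d=shot('wrist')
s=shot('scene');f=shot('side')
np.save('n4.npy',[d,s,f],allow_pickle=True)
o=env.get_obs();print(o['tool_pos'],o['force'],o['grip_width'],o['time_s'])
def c(im,x,y,w,h,k): return cv2.resize(im[y:y+h,x:x+w,::-1],(w*k,h*k),interpolation=cv2.INTER_CUBIC)
cv2.imwrite('pics/c4.png',np.vstack([c(d['img'],225,35,133,50,6),np.hstack([c(s['img'],225,255,50,37,8),c(f['img'],310,185,50,37,8)])[:, :798]]))
E
```

```text
[0.46718011 0.05696452 0.2297468 ] [ 5.31174784  2.48078696 -5.65368871] 0.016041313791901234 5.7667
```

View pics/c4.png

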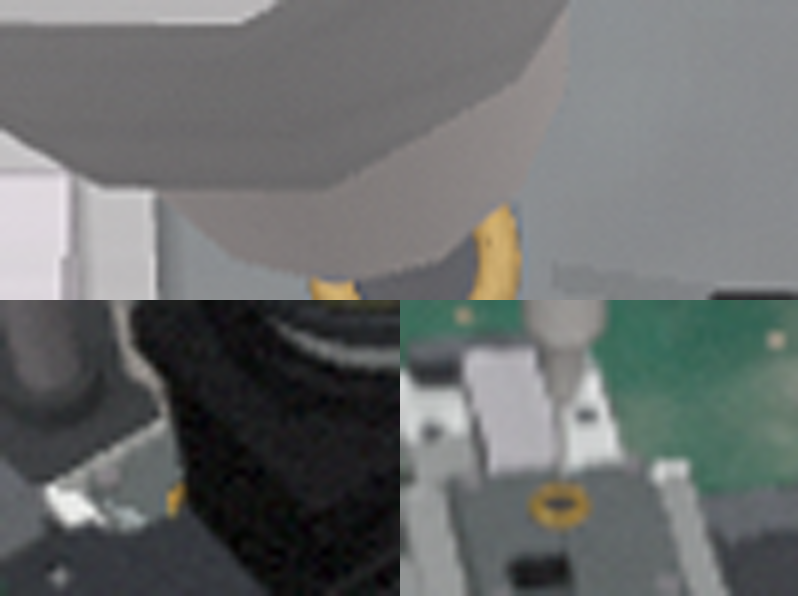

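```bash
python3 - <<'E'
from h import *
d,s,f=np.load('n4.npy',allow_pickle=True)
c,n=ring(f,(322,200,340,220));print(c,n,pt(f,*c,.047),pt(f,330,210.9,.047))
print(pix(f,[.572,.0805,.047]),pix(f,[.5735,.08,.047]))
E
```

```text
(329.5, 210.0) 13 [0.57001954 0.08108156 0.047     ] [0.57089762 0.07796715 0.047     ]
[330.44955142 210.14626628] [331.17079003 210.27449703]
```

>>> servo_tool([
  {"xyz": [0,0,0],"twist": [0,0,0],"jaw": 0.5},
  {"xyz": [0,0,0],"twist": [0,0,0],"jaw": 0.5},
  {"xyz": [0,0,0],"twist": [0,0,0],"jaw": 0.5},
  {"xyz": [0,0,0],"twist": [0,0,0],"jaw": 0.5},
  {"xyz": [0,0,-3],"twist": [0,0,0],"jaw": 0.4},
  {"xyz": [0,0,-6],"twist": [0,0,0],"jaw": 0.4},
  {"xyz": [0,3,-7],"twist": [0,0,0],"jaw": 0.4},
  {"xyz": [0,7,-7],"twist": [0,0,0],"jaw": 0.4},
  {"xyz": [0,7,-7],"twist": [0,0,0],"jaw": 0.4},
  {"xyz": [0,7,-7],"twist": [0,0,0],"jaw": 0.4},
])

```text
time_s: 6.6
tool_pos: [0.4755, -0.0166, 0.2999]
tool_rot: [180.0, 0.0, 6.7]
force: [-0.4, 0.5, -0.5]
grip_width: 0.0524
grasp_force: 0.0
```

```bash
python3 - <<'E'
from h import *
for _ in range(3): d=shot('wrist')
s=shot('scene');f=shot('side')
np.save('n5.npy',[d,s,f],allow_pickle=True)
o=env.get_obs();print(o['tool_pos'],o['tool_rot'],o['force'],o['grip_width'],o['time_s'])
def c(im,x,y,w,h,k): return cv2.resize(im[y:y+h,x:x+w,::-1],(w*k,h*k),interpolation=cv2.INTER_CUBIC)
u,v=pix(d,[.572,.0805,.05]).astype(int); x=max(u-50,0);y=max(v-20,0);print(x,y)
cv2.imwrite('pics/c5.png',np.vstack([c(d['img'],x,y,133,50,6),np.hstack([c(s['img'],225,255,50,37,8),c(f['img'],310,185,50,37,8)])[:, :798]]))
E
```

```text
[ 0.47533356 -0.01299273  0.29948426] [-1.79979336e+02  3.60874787e-02  7.12615644e+00] [ 0.03536757 -0.17395848 -0.89063352] 0.052075281200901345 6.85
141 76
```

View pics/c5.png

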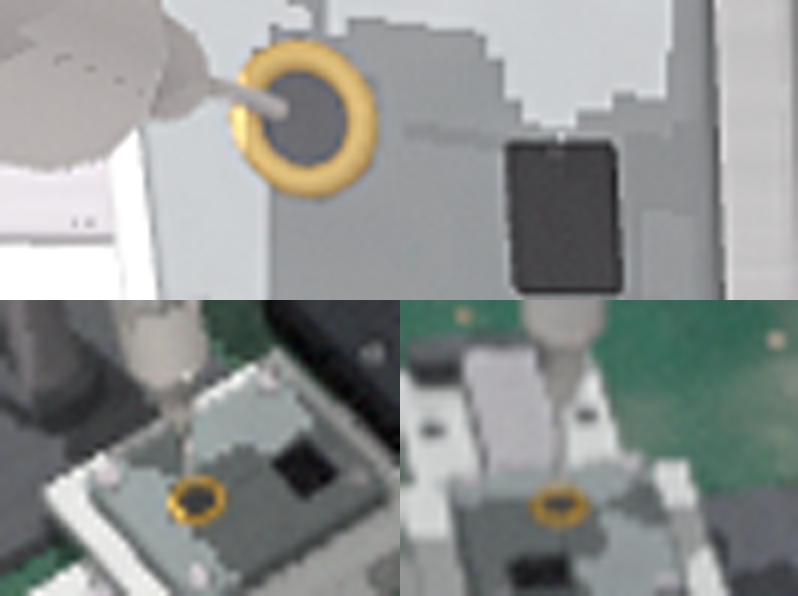

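In the wrist view the needle tip is at (188.8,94.0) and the ring centre at (191.7,95.7).

```bash
python3 - <<'E'
from h import *
d,s,f=np.load('n5.npy',allow_pickle=True)
x,y=141,76
c,n=ring(d,(x+35,y+5,x+65,y+35)); print(c)
m=d['img']
n=pt(d,188.8,94,.056)
for cc in [(191.7,95.7),c]:
    r=pt(d,*cc,.047);t=n-r
    e=np.array([-np.sin(np.radians(7)),np.cos(np.radians(7))]);print(n,r,'along y',t[:2]@e,'x',t[:2]@[e[1],-e[0]])
# side/scene consistency: wrist needle vs
sr=pt(s,(198)/8+225,(502-300)/8+255,.047); st=pt(s,188/8+225,(478-300)/8+255,.056);print('scene',st-sr)
print(pix(s,n), pix(f,n))
E
```

```text
(192.0, 95.0)
[0.57271232 0.0798377  0.056     ] [0.57259332 0.08129954 0.047     ] along y -0.001465445373400915 x -6.004776709824395e-05
[0.57271232 0.0798377  0.056     ] [0.5730407  0.08111205 0.047     ] along y -0.0012248341598173318 x -0.00048124547089822324
scene [0.00185966 0.00064643 0.009     ]
[248.83270678 275.92773653] [330.87251236 206.97021127]
```

>>> servo_tool([
  {"xyz": [0,-4,0],"twist": [0,0,0],"jaw": 0.4},
  {"xyz": [0,-6.9,0],"twist": [0,0,0],"jaw": 0.4},
  {"xyz": [0,-6.9,0],"twist": [0,0,0],"jaw": 0.4},
  {"xyz": [0,-6.9,0],"twist": [0,0,0],"jaw": 0.4},
  {"xyz": [0,-6.9,2],"twist": [0,0,0],"jaw": 0.4},
  {"xyz": [0,-6.9,5],"twist": [0,0,0],"jaw": 0.4},
  {"xyz": [0,-6.9,7],"twist": [0,0,0],"jaw": 0.4},
  {"xyz": [0,-6.9,7],"twist": [0,0,0],"jaw": 0.4},
  {"xyz": [0,-6.9,7],"twist": [0,0,0],"jaw": 0.9},
  {"xyz": [0,-6.9,7],"twist": [0,0,0],"jaw": 0.9},
])

```text
time_s: 7.68
tool_pos: [0.4678, 0.054, 0.2307]
tool_rot: [180.0, -0.1, 7.0]
force: [-0.3, -0.3, 0.4]
grip_width: 0.0453
grasp_force: 0.0
```

>>> servo_tool([
  {"xyz": [0,0,0],"twist": [0,0,0],"jaw": 0.9},
  {"xyz": [0,0,0],"twist": [0,0,0],"jaw": 0.9},
  {"xyz": [0,0,0],"twist": [0,0,0],"jaw": 0.9},
  {"xyz": [0,0,0],"twist": [0,0,0],"jaw": 0.9},
  {"xyz": [0,0,0],"twist": [0,0,0],"jaw": 0.9},
  {"xyz": [0,0,0],"twist": [0,0,0],"jaw": 0.9},
  {"xyz": [0,0,0],"twist": [0,0,0],"jaw": 0.9},
  {"xyz": [0,0,0],"twist": [0,0,0],"jaw": 0.9},
  {"xyz": [0,0,0],"twist": [0,0,0],"jaw": 0.9},
])

```text
time_s: 8.43
tool_pos: [0.4675, 0.0547, 0.2304]
tool_rot: [-180.0, -0.1, 7.0]
force: [-1.2, 1.4, 6.8]
grip_width: 0.0163
grasp_force: 15.0
```

```bash
python3 - <<'E'
from h import *
o=env.get_obs();print(o['tool_pos'],o['tool_rot'],o['force'],o['grip_width'],o['grasp_force'],o['time_s'])
E
```

```text
[0.46750996 0.05467601 0.23039609] [-1.79984196e+02 -5.77313574e-02  7.00272505e+00] [-1.23845973  1.3974147   6.7925583 ] 0.016284703662899146 14.998953093308955 8.4333
```

>>> servo_tool([
  {"xyz": [0,-0.1,0],"twist": [0,0,0],"jaw": 0.9},
  {"xyz": [0,-0.1,0],"twist": [0,0,0],"jaw": 0.9},
  {"xyz": [0,-0.1,0],"twist": [0,0,0],"jaw": 0.9},
  {"xyz": [0,-0.1,0],"twist": [0,0,0],"jaw": 0.9},
  {"xyz": [0,-0.1,0],"twist": [0,0,0],"jaw": 0.9},
  {"xyz": [0,-0.1,0],"twist": [0,0,0],"jaw": 0.9},
])

```text
time_s: 8.93
tool_pos: [0.4675, 0.0549, 0.2304]
tool_rot: [180.0, -0.1, 7.0]
force: [-0.6, 0.3, 5.7]
grip_width: 0.0163
grasp_force: 15.0
```

>>> servo_tool([
  {"xyz": [0,-0.1,0],"twist": [0,0,0],"jaw": 0.9},
  {"xyz": [0,-0.1,0],"twist": [0,0,0],"jaw": 0.9},
  {"xyz": [0,-0.1,0],"twist": [0,0,0],"jaw": 0.9},
  {"xyz": [0,-0.1,0],"twist": [0,0,0],"jaw": 0.9},
  {"xyz": [0,-0.1,0],"twist": [0,0,0],"jaw": 0.9},
  {"xyz": [0,-0.1,0],"twist": [0,0,0],"jaw": 0.9},
])

```text
time_s: 9.43
tool_pos: [0.4674, 0.0555, 0.2304]
tool_rot: [179.9, -0.1, 7.0]
force: [-1.1, -1.9, 6.4]
grip_width: 0.0162
grasp_force: 15.0
```

>>> servo_tool([
  {"xyz": [0,0,0],"twist": [0,0,0],"jaw": 0.5},
  {"xyz": [0,0,0],"twist": [0,0,0],"jaw": 0.5},
  {"xyz": [0,0,0],"twist": [0,0,0],"jaw": 0.5},
  {"xyz": [0,0,0],"twist": [0,0,0],"jaw": 0.5},
  {"xyz": [0,0,-3],"twist": [0,0,0],"jaw": 0.4},
  {"xyz": [0,0,-6],"twist": [0,0,0],"jaw": 0.4},
  {"xyz": [0,3,-7],"twist": [0,0,0],"jaw": 0.4},
  {"xyz": [0,7.1,-7],"twist": [0,0,0],"jaw": 0.4},
  {"xyz": [0,7.1,-7],"twist": [0,0,0],"jaw": 0.4},
  {"xyz": [0,7.1,-7],"twist": [0,0,0],"jaw": 0.4},
])

```text
time_s: 10.27
tool_pos: [0.4755, -0.0168, 0.2996]
tool_rot: [180.0, 0.0, 6.7]
force: [-0.4, 0.7, 0.7]
grip_width: 0.0519
grasp_force: 0.0
```

```bash
python3 - <<'E'
from h import *
for _ in range(4): d=shot('wrist')
d0=np.load('n5.npy',allow_pickle=True)[0]
o=env.get_obs();print(o['tool_pos'],o['tool_rot'],o['time_s'])
n=pt(d0,188.8,94,.056);u,v=pix(d,n);print('tip pred',u,v)
e=np.array([-np.sin(np.radians(7)),np.cos(np.radians(7))])
def cen(d):
    hsv=cv2.cvtColor(d['img'],cv2.COLOR_RGB2HSV); m=cv2.inRange(hsv,(15,100,90),(35,255,255))
    p=cv2.findNonZero(m)[:,0]; c=pix(d,n); p=p[np.hypot(*(p-c).T)<25].astype(np.float32)
    return cv2.fitEllipse(cv2.convexHull(p))[0]
for D in (d0,d):
    c=cen(D);r=pt(D,*c,.047);print(c,r,'need',(n-r)[:2]@e)
cv2.imwrite('pics/c6.png',cv2.resize(d['img'][int(v)-25:int(v)+25,int(u)-33:int(u)+33,::-1],(792,600),interpolation=cv2.INTER_CUBIC));print(int(u)-33,int(v)-25)
E
```

```text
[ 0.47531121 -0.01313786  0.29933565] [-1.79972206e+02  4.46778185e-02  7.11126427e+00] 10.4667
tip pred 189.4765789642207 93.87947246529603
(191.35812377929688, 95.3389892578125) [0.57278669 0.08152498 0.047     ] need -0.001665646477440911
(195.11819458007812, 95.19916534423828) [0.57303628 0.07951139 0.047     ] need 0.00036335773872999886
156 68
```

View pics/c6.png

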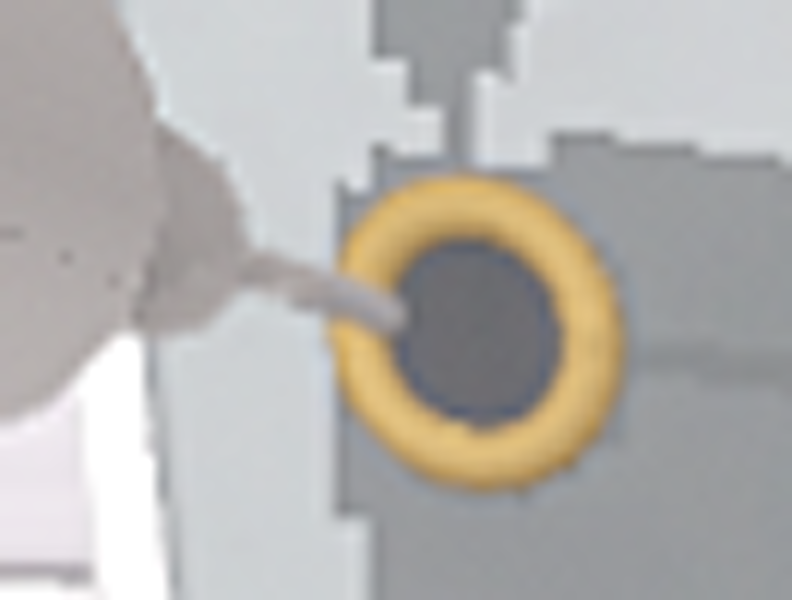

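The tip is about 0.4 mm from the ring centre along the rail, which is close enough. Next is the valve: I'll triangulate the hub and handle and plan the approach.

```bash
python3 - <<'E'
from h import *
from scipy.optimize import least_squares
d,s,f=np.load('n5.npy',allow_pickle=True)
for n,a,b,z in [('hub',(423,214.3),(298,364.3),.08),('handle',(432.5,212.5),(274,341.3),.117)]:
    r=least_squares(lambda X:np.r_[pix(s,X)-a,pix(f,X)-b,(X[2]-z)*300],[.48,-.33,z]);print(n,r.x,r.fun.round(1))
# wrist-1: reconstruct camera from tool-camera transform
o=env.get_obs();d=shot('wrist')
def T(p,e):
    M=np.eye(4);M[:3,:3]=Ro.from_euler('xyz',e,degrees=True).as_matrix();M[:3,3]=p;return M
C=np.eye(4);C[:3,:3]=d['R'];C[:3,3]=d['t']
X=C@T(o['tool_pos'],o['tool_rot'])
C1=X@np.linalg.inv(T([.4462924,-.35256166,.40530546],[-179.84773707,-.28352703,10.76428788]))
d1=dict(d,R=C1[:3,:3],t=C1[:3,3]);print('check 315.1,177.9:',pix(d1,[.4935,-.340,.08]))
print('hub w1',pt(d1,316.5,173,.08),'handle',pt(d1,292,217,.117))
E
```

```text
hub [ 0.49572778 -0.34053992  0.0765372 ] [ 0.  -0.7 -0.3 -0.2 -1. ]
handle [ 0.46014168 -0.32719731  0.11688902] [-0.5 -0.3 -0.3  0.2 -0. ]
check 315.1,177.9: [315.22569929 177.89947265]
hub w1 [ 0.49804565 -0.34032676  0.08      ] handle [ 0.46232462 -0.3265857   0.117     ]
```

```bash
python3 - <<'E'
from h import *
go([.4758,-.0133,.2995],7,[.461,-.327,.33],7)
E
```

```text
xyz cm [-5.29 30.96 -3.05] twist z 0 rows 7.5665830301373465
```

>>> servo_tool([
  {"xyz": [-5.3,31,-3],"twist": [0,0,0],"jaw": 0},
  {"xyz": [-5.3,31,-3],"twist": [0,0,0],"jaw": 0},
  {"xyz": [-5.3,31,-3],"twist": [0,0,0],"jaw": 0},
  {"xyz": [-5.3,31,-3],"twist": [0,0,0],"jaw": 0},
  {"xyz": [-5.3,31,-3],"twist": [0,0,0],"jaw": 0},
  {"xyz": [-5.3,31,-3],"twist": [0,0,0],"jaw": 0},
  {"xyz": [-5.3,31,-3],"twist": [0,0,0],"jaw": 0},
  {"xyz": [-5.3,31,-3],"twist": [0,0,0],"jaw": 0},
  {"xyz": [-5.3,31,-3],"twist": [0,0,0],"jaw": 0},
  {"xyz": [-5.3,31,-3],"twist": [0,0,0],"jaw": 0},
])

```text
time_s: 11.35
tool_pos: [0.4607, -0.3292, 0.3293]
tool_rot: [-179.9, 0.0, 6.9]
force: [0.4, 0.9, -0.3]
grip_width: 0.0868
grasp_force: 0.0
```

>>> servo_tool([
  {"xyz": [0,0,0],"twist": [0,0,0],"jaw": 0},
  {"xyz": [0,0,0],"twist": [0,0,0],"jaw": 0},
  {"xyz": [0,0,0],"twist": [0,0,0],"jaw": 0},
])

```text
time_s: 11.6
tool_pos: [0.4614, -0.3265, 0.3297]
tool_rot: [-180.0, 0.0, 7.2]
force: [-0.0, 0.4, -0.5]
grip_width: 0.0867
grasp_force: 0.0
```

```bash
python3 - <<'E'
from h import *
o=env.get_obs();print(o['tool_pos'],o['tool_rot'],o['time_s'])
d=shot('wrist')
p=pix(d,[.461,-.327,.117]);h=pix(d,[.4965,-.3405,.08]);print(p,h)
# rim fit: bright-grey check of hub: mean gray profile skipped; dark blob near handle
g=cv2.cvtColor(d['img'],cv2.COLOR_RGB2GRAY)
m=(g<60).astype(np.uint8);n,l,s,c=cv2.connectedComponentsWithStats(m)
for i in range(1,n):
    if s[i][4]>60: print(s[i],c[i].round(1))
go(o['tool_pos'],o['tool_rot'][2],[.461,-.327,.266],7)
E
```

```text
[ 0.46143128 -0.32650128  0.32968215] [-1.79979583e+02  5.94271978e-03  7.18682328e+00] 11.6
[319.37540558 274.84605391] [344.44533239 210.10034169]
[144   0  21  42 739] [154.   19.9]
[ 156    0  135   60 1154] [243.8  45.5]
[373  20  13  15 104] [379.1  26.8]
[356  34  28  20 142] [368.8  47.5]
[ 84  59  40  30 570] [105.   72.8]
[ 177  275   61   45 1398] [213.9 303.3]
[    0   289   640   191 50678] [289.3 405.8]
[209 351  10  17  89] [212.8 356.2]
[513 372  60   3  65] [543.5 373.9]
[459 459  33  21 399] [478.5 469.6]
[431 460  27  16  79] [445.  466.9]
[573 460  60  20 988] [604.7 470.3]
[509 462  74  18 184] [549.9 470.5]
xyz cm [-0.05  0.04  6.37] twist z 0.1868232762706059 rows 1.5272317093537522
```

>>> servo_tool([
  {"xyz": [0,0,2],"twist": [0,0,0],"jaw": 0},
  {"xyz": [0,0,4],"twist": [0,0,0],"jaw": 0},
  {"xyz": [0,0,6],"twist": [0,0,0],"jaw": 0.1},
  {"xyz": [0,0,6.4],"twist": [0,0,0],"jaw": 0.3},
  {"xyz": [0,0,6.4],"twist": [0,0,0],"jaw": 0.9},
  {"xyz": [0,0,6.4],"twist": [0,0,0],"jaw": 0.9},
  {"xyz": [0,0,6.4],"twist": [0,0,0],"jaw": 0.9},
  {"xyz": [0,0,6.4],"twist": [0,0,0],"jaw": 0.9},
  {"xyz": [0,0,6.4],"twist": [0,0,0],"jaw": 0.9},
  {"xyz": [0,0,6.4],"twist": [0,0,0],"jaw": 0.9},
], newtons=25)

```text
time_s: 12.48
tool_pos: [0.461, -0.3286, 0.2666]
tool_rot: [179.9, -0.1, 7.0]
force: [-0.5, -0.4, -0.8]
grip_width: 0.0419
grasp_force: 0.0
```

>>> servo_tool([
  {"xyz": [0,0,0],"twist": [0,0,0],"jaw": 0.9},
  {"xyz": [0,0,0],"twist": [0,0,0],"jaw": 0.9},
  {"xyz": [0,0,0],"twist": [0,0,0],"jaw": 0.9},
  {"xyz": [0,0,0],"twist": [0,0,0],"jaw": 0.9},
  {"xyz": [0,0,0],"twist": [0,0,0],"jaw": 0.9},
  {"xyz": [0,0,0],"twist": [0,0,0],"jaw": 0.9},
  {"xyz": [0,0,0],"twist": [0,0,0],"jaw": 0.9},
  {"xyz": [0,0,0],"twist": [0,0,0],"jaw": 0.9},
])

```text
time_s: 13.15
tool_pos: [0.4607, -0.3283, 0.2657]
tool_rot: [-180.0, 0.0, 7.0]
force: [-0.8, 0.7, 1.4]
grip_width: 0.0161
grasp_force: 25.0
```

```bash
cat > arc.py <<'E'
# print rows (tool xyz cm, yaw 7.1) of an arc: python arc.py startdeg stepdeg n  (about centre, radius 38)
import sys
from h import *
a0,st,n=map(float,sys.argv[1:4]); y=7.1
R=Ro.from_euler('xyz',[180,0,y],degrees=True).inv()
P=lambda a:.038*np.array([np.cos(np.radians(a)),np.sin(np.radians(a)),0])
for i in range(1,int(n)+1): print((R.apply(P(a0+st*i)-P(a0))*100).round(1)[:2],end=' ')
print()
E
python3 - <<'E'
from h import *
o=env.get_obs();print(o['tool_pos'],o['tool_rot'],o['force'],o['grip_width'],o['grasp_force'],o['time_s'])
t=o['tool_pos']-[.4965,-.3405,0];print(np.hypot(*t[:2]),np.degrees(np.arctan2(t[1],t[0])))
E
python3 arc.py 159 -12 10
```

```text
[ 0.46067845 -0.32831384  0.26573862] [-1.79986527e+02  2.01557659e-02  7.00663125e+00] [-0.75043734  0.69834865  1.41911782] 0.016087529600055744 25.000247347634286 13.15
0.0378376290920342 161.21217867369046
[ 0.4 -0.7] [ 1.  -1.2] [ 1.7 -1.6] [ 2.4 -1.9] [ 3.2 -2. ] [ 4. -2.] [ 4.8 -1.7] [ 5.5 -1.4] [ 6.1 -0.8] [ 6.6 -0.2]
```

>>> servo_tool([
  {"xyz": [0.4,-0.7,0],"twist": [0,0,0],"jaw": 0.9},
  {"xyz": [1.0,-1.2,0],"twist": [0,0,0],"jaw": 0.9},
  {"xyz": [1.7,-1.6,0],"twist": [0,0,0],"jaw": 0.9},
  {"xyz": [2.4,-1.9,0],"twist": [0,0,0],"jaw": 0.9},
  {"xyz": [2.4,-1.9,0],"twist": [0,0,0],"jaw": 0.9},
  {"xyz": [2.4,-1.9,0],"twist": [0,0,0],"jaw": 0.9},
])

```text
time_s: 13.65
tool_pos: [0.4839, -0.305, 0.2657]
tool_rot: [-179.9, -0.2, 7.1]
force: [0.9, 3.2, 0.9]
grip_width: 0.0156
grasp_force: 25.0
```

```bash
cat > st.py <<'E'
from h import *
o=env.get_obs();C=np.array([.4965,-.3405])
t=o['tool_pos'][:2]-C;a=np.arctan2(t[1],t[0]);F=o['force'][:2]
print(o['tool_pos'].round(4),o['tool_rot'].round(1),'r',np.hypot(*t).round(4),'ang',np.degrees(a).round(1),'Frad',(F@[np.cos(a),np.sin(a)]).round(1),'Fccw',(F@[-np.sin(a),np.cos(a)]).round(1),o['force'].round(1),o['grip_width'].round(4),o['time_s'])
E
python3 st.py; python3 arc.py 111 -12 10
```

```text
[ 0.8 -0.1] [ 1.6 -0.1] [2.3 0.2] [3.  0.5] [3.7 1.1] [4.1 1.7] [4.5 2.4] [4.7 3.2] [4.7 4. ] [4.6 4.7] Traceback (most recent call last):
  File "st.py", line 4, in <module>
    print(o['tool_pos'].round(4),o['tool_rot'].round(1),'r',np.hypot(*t).round(4),'ang',np.degrees(a).round(1),'Frad',(F@[np.cos(a),np.sin(a)]).round(1),'Fccw',(F@[-np.sin(a),np.cos(a)]).round(1),o['force'].round(1),o['grip_width'].round(4),o['time_s'])
                                                                                                                                                                                                                        ^^^^^^^^^^^^^^^^^^^^^
AttributeError: 'float' object has no attribute 'round'
```

>>> servo_tool([
  {"xyz": [0.8,-0.1,0],"twist": [0,0,0],"jaw": 0.9},
  {"xyz": [1.6,-0.1,0],"twist": [0,0,0],"jaw": 0.9},
  {"xyz": [2.3,0.2,0],"twist": [0,0,0],"jaw": 0.9},
  {"xyz": [3.0,0.5,0],"twist": [0,0,0],"jaw": 0.9},
  {"xyz": [3.7,1.1,0],"twist": [0,0,0],"jaw": 0.9},
  {"xyz": [4.1,1.7,0],"twist": [0,0,0],"jaw": 0.9},
  {"xyz": [4.5,2.4,0],"twist": [0,0,0],"jaw": 0.9},
  {"xyz": [4.5,2.4,0],"twist": [0,0,0],"jaw": 0.9},
  {"xyz": [4.5,2.4,0],"twist": [0,0,0],"jaw": 0.9},
])

```text
time_s: 14.4
tool_pos: [0.5309, -0.3263, 0.2658]
tool_rot: [179.9, -0.2, 6.9]
force: [5.9, 0.2, -2.0]
grip_width: 0.0157
grasp_force: 25.0
```

```bash
sed -i "s/o\['grip_width'\].round(4)/o['grip_width']/" st.py; python3 st.py; python3 arc.py 27 -6 10
```

```text
[ 0.5309 -0.3263  0.2658] [179.9  -0.2   6.9] r 0.0372 ang 22.5 Frad 5.5 Fccw -2.1 [ 5.9  0.2 -2. ] 0.015747065476258825 14.4
[0.1 0.4] [0.2 0.8] [0.2 1.2] [0.2 1.6] [0.2 2. ] [0.1 2.3] [-0.1  2.7] [-0.2  3.1] [-0.4  3.4] [-0.7  3.7]
```

>>> servo_tool([
  {"xyz": [0.1,0.4,0],"twist": [0,0,0],"jaw": 0.9},
  {"xyz": [0.2,0.8,0],"twist": [0,0,0],"jaw": 0.9},
  {"xyz": [0.2,1.2,0],"twist": [0,0,0],"jaw": 0.9},
  {"xyz": [0.2,1.6,0],"twist": [0,0,0],"jaw": 0.9},
  {"xyz": [0.2,2.0,0],"twist": [0,0,0],"jaw": 0.9},
  {"xyz": [0.2,2.0,0],"twist": [0,0,0],"jaw": 0.9},
  {"xyz": [0.2,2.0,0],"twist": [0,0,0],"jaw": 0.9},
])

```text
time_s: 14.98
tool_pos: [0.535, -0.3378, 0.2656]
tool_rot: [-179.3, 0.2, 7.3]
force: [-3.8, 18.5, 9.3]
grip_width: 0.0157
grasp_force: 25.0
```

```bash
python3 st.py; python3 arc.py -3 -6 10
```

```text
[ 0.535  -0.3378  0.2656] [-179.3    0.2    7.3] r 0.0386 ang 4.0 Frad -2.6 Fccw 18.7 [-3.8 18.5  9.3] 0.015667817452250418 14.9833
[-0.1  0.4] [-0.2  0.8] [-0.4  1.1] [-0.6  1.5] [-0.8  1.8] [-1.1  2.1] [-1.4  2.3] [-1.7  2.6] [-2.1  2.8] [-2.4  2.9]
```

>>> servo_tool([
  {"xyz": [0,0.2,0],"twist": [0,0,0],"jaw": 0.9},
  {"xyz": [0,0.2,0],"twist": [0,0,0],"jaw": 0.9},
  {"xyz": [0,0.2,0],"twist": [0,0,0],"jaw": 0.9},
  {"xyz": [0,0.2,0],"twist": [0,0,0],"jaw": 0.9},
])

```text
time_s: 15.32
tool_pos: [0.5353, -0.3384, 0.2656]
tool_rot: [-179.1, 0.2, 7.3]
force: [-2.6, 21.7, 10.6]
grip_width: 0.0156
grasp_force: 25.0
```

```bash
python3 st.py
```

```text
[ 0.5353 -0.3384  0.2656] [-179.1    0.2    7.3] r 0.0388 ang 3.1 Frad -1.4 Fccw 21.8 [-2.6 21.7 10.6] 0.015607678552188536 15.3167
```

```bash
cat > st.py <<'E'
from h import *
import sys
o=env.get_obs();C=np.array([.4965,-.3405])
g=o['tool_pos']+Ro.from_euler('xyz',o['tool_rot'],degrees=True).apply([0,0,.164])
t=g[:2]-C;a=np.arctan2(t[1],t[0]);F=o['force'][:2]
print('grasp',g.round(4),o['tool_rot'].round(1),'r',np.hypot(*t).round(4),'ang',np.degrees(a).round(1),'Frad',(F@[np.cos(a),np.sin(a)]).round(1),'Fccw',(F@[-np.sin(a),np.cos(a)]).round(1),o['time_s'])
open('log.txt','a').write(f'{g[0]} {g[1]}\n')
p=np.loadtxt('log.txt',ndmin=2)
if len(p)>3:
    from scipy.optimize import least_squares
    r=least_squares(lambda c:np.hypot(*(p-c).T)-.038,C);print('fit C',r.x.round(4),'res mm',(r.fun*1000).round(1),'ang now',np.degrees(np.arctan2(*(g[:2]-r.x)[::-1])).round(1))
E
python3 -c "
from h import *
for p,e in [([.4607,-.3283,.2657],[180,0,7]),([.4839,-.305,.2657],[-179.9,-.2,7.1]),([.5309,-.3263,.2658],[179.9,-.2,6.9]),([.535,-.3378,.2656],[-179.3,.2,7.3])]:
    g=np.add(p,Ro.from_euler('xyz',e,degrees=True).apply([0,0,.164]));open('log.txt','a').write(f'{g[0]} {g[1]}\n')"
python3 st.py
```

```text
grasp [ 0.5343 -0.336   0.1016] [-179.1    0.2    7.3] r 0.038 ang 6.8 Frad 0.0 Fccw 21.8 15.3167
fit C [ 0.4965 -0.3408] res mm [-0.1  0.1 -0.2  0.   0.1] ang now 7.3
```

>>> servo_tool([
  {"xyz": [0,-0.7,0],"twist": [0,0,0],"jaw": 0.9},
  {"xyz": [0,-0.7,0],"twist": [0,0,0],"jaw": 0.9},
  {"xyz": [0,-0.7,0],"twist": [0,0,0],"jaw": 0.9},
  {"xyz": [0,-0.7,0],"twist": [0,0,0],"jaw": 0.9},
])

```text
time_s: 15.65
tool_pos: [0.5342, -0.3364, 0.2657]
tool_rot: [-179.7, 0.0, 7.1]
force: [1.0, 10.2, 2.8]
grip_width: 0.0159
grasp_force: 25.0
```

```bash
python3 st.py
```

```text
grasp [ 0.534  -0.3355  0.1017] [-179.7    0.     7.1] r 0.0378 ang 7.7 Frad 2.4 Fccw 10.0 15.65
fit C [ 0.4965 -0.3408] res mm [-0.1  0.1 -0.2  0.   0.1 -0.1] ang now 8.1
```

```bash
python3 arc.py 4.5 18 10;python3 arc.py 184.5 18 10
```

```text
[-0.1 -1.2] [-0.6 -2.3] [-1.4 -3.1] [-2.5 -3.7] [-3.6 -4. ] [-4.8 -3.8] [-5.9 -3.3] [-6.8 -2.5] [-7.4 -1.5] [-7.6 -0.3] 
[0.1 1.2] [0.6 2.3] [1.4 3.1] [2.5 3.7] [3.6 4. ] [4.8 3.8] [5.9 3.3] [6.8 2.5] [7.4 1.5] [7.6 0.3]
```

>>> servo_tool([
  {"xyz": [-0.1,-1.2,0],"twist": [0,0,0],"jaw": 0.9},
  {"xyz": [-0.6,-2.3,0],"twist": [0,0,0],"jaw": 0.9},
  {"xyz": [-1.4,-3.1,0],"twist": [0,0,0],"jaw": 0.9},
  {"xyz": [-2.5,-3.7,0],"twist": [0,0,0],"jaw": 0.9},
  {"xyz": [-3.6,-4.0,0],"twist": [0,0,0],"jaw": 0.9},
  {"xyz": [-4.8,-3.8,0],"twist": [0,0,0],"jaw": 0.9},
  {"xyz": [-5.9,-3.3,0],"twist": [0,0,0],"jaw": 0.9},
  {"xyz": [-6.8,-2.5,0],"twist": [0,0,0],"jaw": 0.9},
  {"xyz": [-7.4,-1.5,0],"twist": [0,0,0],"jaw": 0.9},
  {"xyz": [-7.6,-0.3,0],"twist": [0,0,0],"jaw": 0.9},
])

```text
time_s: 16.48
tool_pos: [0.458, -0.3466, 0.2659]
tool_rot: [180.0, -0.2, 7.0]
force: [11.3, 4.9, -4.2]
grip_width: 0.0158
grasp_force: 25.0
```

```bash
python3 st.py
```

```text
grasp [ 0.4585 -0.3466  0.1019] [180.   -0.2   7. ] r 0.0385 ang -170.9 Frad -12.0 Fccw -3.1 16.4833
fit C [ 0.4964 -0.3408] res mm [-0.2  0.1 -0.1  0.1  0.2 -0.   0.3] ang now -171.3
```

>>> servo_tool([
  {"xyz": [0.2,1.2,0],"twist": [0,0,0],"jaw": 0.9},
  {"xyz": [0.8,2.3,0],"twist": [0,0,0],"jaw": 0.9},
  {"xyz": [1.6,3.1,0],"twist": [0,0,0],"jaw": 0.9},
  {"xyz": [2.7,3.7,0],"twist": [0,0,0],"jaw": 0.9},
  {"xyz": [3.8,4.0,0],"twist": [0,0,0],"jaw": 0.9},
  {"xyz": [5.0,3.8,0],"twist": [0,0,0],"jaw": 0.9},
  {"xyz": [6.1,3.3,0],"twist": [0,0,0],"jaw": 0.9},
  {"xyz": [7.0,2.5,0],"twist": [0,0,0],"jaw": 0.9},
  {"xyz": [7.6,1.5,0],"twist": [0,0,0],"jaw": 0.9},
  {"xyz": [7.8,0.3,0],"twist": [0,0,0],"jaw": 0.9},
])

```text
time_s: 17.32
tool_pos: [0.5345, -0.3428, 0.2658]
tool_rot: [179.7, 0.1, 6.8]
force: [0.5, -4.4, -1.1]
grip_width: 0.016
grasp_force: 25.0
```

```bash
python3 st.py
```

```text
grasp [ 0.5344 -0.3435  0.1018] [1.797e+02 1.000e-01 6.800e+00] r 0.038 ang -4.6 Frad 0.9 Fccw -4.3 17.3167
fit C [ 0.4964 -0.3408] res mm [-0.2  0.1 -0.1  0.1  0.2 -0.   0.3  0.1] ang now -4.1
```

>>> servo_tool([
  {"xyz": [-0.1,-1.2,0],"twist": [0,0,0],"jaw": 0.9},
  {"xyz": [-0.6,-2.3,0],"twist": [0,0,0],"jaw": 0.9},
  {"xyz": [-1.4,-3.1,0],"twist": [0,0,0],"jaw": 0.9},
  {"xyz": [-2.5,-3.7,0],"twist": [0,0,0],"jaw": 0.9},
  {"xyz": [-3.6,-4.0,0],"twist": [0,0,0],"jaw": 0.9},
  {"xyz": [-4.8,-3.8,0],"twist": [0,0,0],"jaw": 0.9},
  {"xyz": [-5.9,-3.3,0],"twist": [0,0,0],"jaw": 0.9},
  {"xyz": [-6.8,-2.5,0],"twist": [0,0,0],"jaw": 0.9},
  {"xyz": [-7.4,-1.5,0],"twist": [0,0,0],"jaw": 0.9},
  {"xyz": [-7.6,-0.3,0],"twist": [0,0,0],"jaw": 0.9},
])

```text
time_s: 18.15
tool_pos: [0.4588, -0.3463, 0.2658]
tool_rot: [-180.0, 0.0, 7.0]
force: [4.0, 3.7, -0.3]
grip_width: 0.0162
grasp_force: 25.0
```

```bash
python3 st.py
```

```text
grasp [ 0.4587 -0.3461  0.1018] [-180.    0.    7.] r 0.0382 ang -171.5 Frad -4.5 Fccw -3.0 18.15
fit C [ 0.4964 -0.3408] res mm [-0.2  0.1 -0.1  0.1  0.2 -0.   0.3  0.1  0.1] ang now -172.0
```

>>> servo_tool([
  {"xyz": [0.1,1.2,0],"twist": [0,0,0],"jaw": 0.9},
  {"xyz": [0.6,2.3,0],"twist": [0,0,0],"jaw": 0.9},
  {"xyz": [1.4,3.1,0],"twist": [0,0,0],"jaw": 0.9},
  {"xyz": [2.5,3.7,0],"twist": [0,0,0],"jaw": 0.9},
  {"xyz": [3.6,4.0,0],"twist": [0,0,0],"jaw": 0.9},
  {"xyz": [4.8,3.8,0],"twist": [0,0,0],"jaw": 0.9},
  {"xyz": [5.9,3.3,0],"twist": [0,0,0],"jaw": 0.9},
  {"xyz": [6.8,2.5,0],"twist": [0,0,0],"jaw": 0.9},
  {"xyz": [7.4,1.5,0],"twist": [0,0,0],"jaw": 0.9},
  {"xyz": [7.5,0.8,0],"twist": [0,0,0],"jaw": 0.9},
])

```text
time_s: 18.98
tool_pos: [0.5346, -0.3468, 0.2658]
tool_rot: [179.9, 0.2, 6.9]
force: [-1.6, -1.7, 2.8]
grip_width: 0.0161
grasp_force: 25.0
```

>>> servo_tool([
  {"xyz": [0,0,0],"twist": [0,0,0],"jaw": 0.9},
  {"xyz": [0,0,0],"twist": [0,0,0],"jaw": 0.9},
  {"xyz": [0,0,0],"twist": [0,0,0],"jaw": 0.9},
  {"xyz": [0,0,0],"twist": [0,0,0],"jaw": 0.9},
])

```text
time_s: 19.32
tool_pos: [0.5346, -0.3458, 0.2657]
tool_rot: [-180.0, 0.1, 6.9]
force: [-3.6, 1.9, 5.5]
grip_width: 0.0159
grasp_force: 25.0
```

```bash
python3 st.py
```

```text
grasp [ 0.5343 -0.3458  0.1017] [-1.8e+02  1.0e-01  6.9e+00] r 0.0382 ang -8.0 Frad -3.8 Fccw 1.4 19.3167
fit C [ 0.4964 -0.3409] res mm [-0.1  0.2 -0.1  0.1  0.1 -0.   0.3  0.1  0.1  0.2] ang now -7.5
```

>>> servo_tool([
  {"xyz": [0.1,-0.4,0],"twist": [0,0,0],"jaw": 0.9},
  {"xyz": [0.1,-0.8,0],"twist": [0,0,0],"jaw": 0.9},
  {"xyz": [0.1,-1.0,0],"twist": [0,0,0],"jaw": 0.9},
  {"xyz": [0.1,-1.0,0],"twist": [0,0,0],"jaw": 0.9},
  {"xyz": [0.1,-1.0,0],"twist": [0,0,0],"jaw": 0.9},
  {"xyz": [0.1,-1.0,0],"twist": [0,0,0],"jaw": 0.9},
])

```text
time_s: 19.82
tool_pos: [0.5345, -0.335, 0.2657]
tool_rot: [180.0, 0.1, 7.0]
force: [-5.0, -2.4, 3.6]
grip_width: 0.0157
grasp_force: 25.0
```

```bash
python3 st.py
```

```text
grasp [ 0.5343 -0.3351  0.1017] [1.8e+02 1.0e-01 7.0e+00] r 0.0382 ang 8.2 Frad -5.3 Fccw -1.7 19.8167
fit C [ 0.4965 -0.3408] res mm [-0.1  0.1 -0.1  0.   0.1 -0.1  0.4  0.   0.1  0.2  0.3] ang now 8.7
```

>>> servo_tool([
  {"xyz": [0,0,0],"twist": [0,0,0],"jaw": 0.9},
  {"xyz": [0,0,0],"twist": [0,0,0],"jaw": 0.9},
  {"xyz": [0,0,0],"twist": [0,0,0],"jaw": 0.9},
  {"xyz": [0,0,0],"twist": [0,0,0],"jaw": 0.9},
  {"xyz": [0,0,0],"twist": [0,0,0],"jaw": 0.9},
  {"xyz": [0,0,0],"twist": [0,0,0],"jaw": 0.9},
])

```text
time_s: 20.32
tool_pos: [0.5345, -0.335, 0.2657]
tool_rot: [180.0, 0.1, 7.0]
force: [-5.0, -2.1, 4.6]
grip_width: 0.0157
grasp_force: 25.0
```

```bash
python3 st.py; python3 - <<'E'
from h import *
f=shot('side');f0=np.load('n5.npy',allow_pickle=True)[2]
for D in (f0,f): print(ring(D,(320,198,342,224)))
df=cv2.absdiff(f['img'],f0['img']).max(2); print('changed px bottle/sink/tape/loupe/usb:',[int((df[y-14:y+14,x-12:x+12]>40).sum()) for x,y in [(335,298),(235,294),(242,239),(408,294),(245,205)]])
print(env.sign_off())
E
```

```text
grasp [ 0.5343 -0.3351  0.1017] [1.8e+02 1.0e-01 7.0e+00] r 0.0382 ang 8.1 Frad -5.2 Fccw -1.3 20.3167
fit C [ 0.4965 -0.3408] res mm [-0.1  0.1 -0.2  0.   0.1 -0.1  0.4  0.   0.1  0.2  0.2  0.3] ang now 8.6
((329.5882873535156, 210.85296630859375), 10)Traceback (most recent call last):
  File "<stdin>", line 3, in <module>
  File "h.py", line 23, in ring
    p=cv2.findNonZero(m)[:,0].astype(np.float32); return cv2.minAreaRect(p)[0],len(p)
      ~~~~~~~~~~~~~~~~~~^^^^^
TypeError: 'NoneType' object is not subscriptable
```

```bash
python3 - <<'E'
from h import *
s=shot('scene');s0=np.load('n5.npy',allow_pickle=True)[1]
for D in (s0,s):
    try: print(ring(D,(235,265,262,295)))
    except TypeError: print('hidden')
print(env.sign_off())
E
```

```text
((249.25, 279.7500305175781), 18)
((250.0, 279.5), 18)
the job is handed in; nothing more can be done
None
```

The job is handed in: the ring sits about 0.4 mm from centred under the needle, and the valve was closed to its stop, then backed off two turns to within roughly half a degree, handle still gripped; I steered clear of the bystanders but didn't check them by camera at the end.

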